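Fit the snap ring that keeps the pulley on its shaft

TASK

Squeeze the snap-ring pliers so that the ring on their tips spreads, carry it over the upright shaft, press it gently down on the sprung pulley until it is below the shaft's collar, and let it snap shut into the groove. Then stand the pliers back on their wooden stand and let go. Leave the other parts on the bench alone.

Things in the scene. Friction and masses are not known exactly. Their poses are not given: they have to be found in the camera images.
- pliers: Snap-ring pliers, 180 g, standing tips down on the stand. Origin on the pivot, z up, y from lever to lever. A crossbar along y through the pivot ends in two feet (30 mm along x, 14 along y, centred 49 mm either side, undersides 5 mm below the origin). At rest the tips are at y = +13 and -13 mm: shoulders 60 mm below the origin, under them pins 4 mm thick, 4.5 mm long, standing in the ring's eyes.
- pliers_grips (a point): Midpoint of the two grips, 65 mm above the pivot: black round bars 12 mm thick, 32 mm long along the pliers' x, at y = +26 and -26 mm, so 64 mm over their outsides at rest. Nothing stands above them. Axes as the pliers'.
- lever_l (a joint): Squeeze of the +y lever in rad; the other mirrors it. 0 at rest, hard stop at 0.23 with the grips 34 mm over their outsides. Levers do not cross: squeezing the grips spreads the tips, each 14 mm further out and 4 mm higher at the stop. It takes 3 N to start, 9 N at the stop; springs push back, so at 58 mm over the outsides the pliers are still held though the tips are as good as closed.
- ring: Snap ring, flat on the stand's pad with the pins in its eyes; 5 mm thick, closed 36 mm inside, 48 mm outside, 42 g. Origin on its axis at mid thickness. Eyes (slots 11 mm along x, 8 along y) centred at x = -32, y = +13 and -13 mm: at the start the ring's axis is 32 mm along the pliers' +x. Friction on the splayed pins carries it while the pliers are squeezed; released, the pins draw out upwards.
- ring_arm_l (a joint): Spread in rad of the ring's +y arm, turning on the bow at x = +20 mm; the other mirrors it. 0 closed, 0.24 at the pliers' stop; 0.17 to pass the 40 mm collar, on which it stays above 0.07. Fully spread it has 1 mm to spare all round with the shaft's axis at x = -3 mm, y = 0 of the ring. As it closes the eyes move 7 mm outwards from the shaft: the slots give 3.5 mm, then the pins go along.
- block: Grey clamp block, 112 mm square, 30 mm high, fixed. Origin at the centre of its underside. The steel shaft stands upright on its axis, with its pulley 0 to 8 mm higher from job to job (h, not measured). Above the bench: pulley's top face, not pressed, 64 mm + h; groove, 35 mm diameter, from there up to 66.5 + h; collar, 40 mm, to 75 + h; nose tapering to 27 mm at the shaft's top, 84 + h.
- pulley: Aluminium pulley on the shaft just under the groove, 92 mm diameter, 22 mm high, free to slide down the shaft against a spring. Origin on the shaft's axis, 64 mm below its top face. Ring, shaft and pulley are oiled and slide easily on one another. More than 30 N on it does damage.
- pulley_travel (a joint): How far the pulley is pushed down, in m: 0 to 0.006. Its spring pushes back with 4 N at first and 1.5 N more per mm, 13 N at the bottom stop. The ring lying on it is level with the groove only from 2.5 mm down; 3.5 to 5.5 mm (9 to 12 N) is right. The snapped-in ring then holds it at about 0.0025.
- stand: Wooden stand, fixed. Origin on the bench midway between its two posts, axes as the pliers' at the start. Posts 40 mm along x, 18 mm along y, centred 49 mm either side in y, flat tops 90.5 mm above the bench, so the pliers' origin is 95.5 mm up when they stand there. Between the posts a pad 30 mm high carries the ring at the start.
- bearing: Bystander: loose ball bearing, 62 mm diameter, 18 mm high.
- carton: Bystander: loose cardboard carton, 100 by 130 by 70 mm high.
- spare_pulley: Bystander: loose spare pulley, 90 mm diameter, 40 mm high.
Mind the look-alikes: they are no part of the job. Of the things like the block, leave any that is blue or red; of the rest the larger one is meant.

How it is judged:
By the outcome, as a careful person would: the job done as asked, in the order asked, and still so for the second after the job is handed in, with the robot touching nothing.
It also fails if it takes over 54 s, if anything falls off the work surface, if the arm or the gripper's body presses on something with over 40 N, if the wrist force passes 120 N, or if a joint passes its speed limit or range.

ROBOT

A 6-joint arm with a two-finger parallel gripper is mounted at the origin on the work surface. World frame = base frame: x ahead of the robot, y to its left, z up, the work surface at z = 0. Lengths are in m, angles in rad, forces in N, time in s.
With the tool pointing down it reaches from about 0.325 to 0.775 m from the base axis. Payload 5.5 kg.
Tool frame: the origin (TCP) lies between the finger pads; the fingertips stand 8 mm ahead of it and the grasp point (between the pads) lies 11 mm behind it (tcp_to_tips is the distance from the TCP to the fingertips, in m); z points along the fingers, y is the line along which they close (so a half turn about z gives the same grasp; the last joint's range is limited). The gripper opens to 88 mm and grips with 3 to 60 N. Pads are 20 mm wide; open, the fingers measure 115 mm over their backs; the gripper's body (75 mm by 178 mm) begins 61 mm behind the grasp point.
Start: joints at [-0.057, 0.091, 1.231, -0, 1.82, -0.057], TCP at [0.6, -0, 0.231] pointing down, gripper open.
Joint ranges: [-2.87, 2.87], [-0.86, 2.18], [0.17, 2.46], [-1.51, 4.65], [0.06, 2.69], [-2.65, 2.65]. Speed limits (rad/s): [2.57, 2.57, 3.01, 3.14, 3.14, 3.14].

INTERFACE

Orientations are given as a unit quaternion [w, x, y, z].
In Python, from bench import * gives the robot as it stands. Calls block until the motion is done:
- move_to(position, orientation): joint-space move of the TCP to a pose.
- move_l(position, speed=0.15, orientation=None): straight line of the TCP; orientation=None keeps the orientation; speed is the mean speed in m/s.
- movej(angles): joint-space move.
- gripper_open() and close(): open the fingers fully, or close them until they stop; the grip force is fixed at half the most.
- hold(seconds).
- inverse_kinematics(position, orientation): joint angles nearest the present ones, or None.
- state(): the state.
- get_image(name): name is "scene" or "side" or "wrist"; returns a dict with "frame" (400x640x3 uint8, blue, green, red), "depth" (400x640 float32, m along the optical axis (not along the pixel's ray), 0 where there is no reading), "camera_matrix" (3x3 intrinsics, pixels), "view" (4x4, takes a point from world to camera coordinates). Camera axes: x right, y up, looking along -z (the intrinsics and any distortion apply to the point x, -y, -z); pixel columns grow to the right and rows downward; lengths in m; the calibration is good to about 2 mm. A picture is of the moment at which its call begins.
A pose or a line that the arm cannot do raises IKError and nothing moves.
- job_done(): hands the job in; it is judged then, once.
The state is a dict: "time": time; "joint_pos": joint angles; "dq": joint speeds; "joint_torque": joint torques, N m; "ee_pos": TCP position; "ee_rot": TCP orientation; "ft_force": force on the tool from outside, world axes, zero at the start; "moment": the same for the moment, N m; "finger_gap": finger opening in m; "finger_force": force on a finger pad.
Only numpy, scipy, OpenCV 4.12 (cv2) and the standard library are available. Lean on these libraries where they do the work, as an engineer would, in place of code of your own. Each camera call takes 0.05 s, during which the arm holds its last target. There are 200 camera calls.

## Working session

There is one attempt and no reset: what is moved stays moved. The work goes in short steps, each a Python script; the robot and the scene stay as the last script left them, time stands still between calls to the robot, and variables do not carry over. Pictures are saved under pics/ and viewed, at most 10 in all, crops included, and the job is handed in when it is done.

```bash
ls; mkdir -p pics
python3 - <<'E'
from bench import *
import cv2,numpy as np,pickle
d={n:get_image(n) for n in("scene","side","wrist")}
pickle.dump(d,open('d0.pkl','wb'))
for n in d: 
    cv2.imwrite(f'pics/{n}0.png',d[n]['frame']); print(n,d[n]['camera_matrix'].tolist(),np.round(d[n]['view'],3).tolist(), [k for k in d[n]])
print(state())
E
```

```text
pics
scene [[434.63536520272703, 0.0, 313.8332824857673], [0.0, 434.63536520272703, 208.95187533880008], [0.0, 0.0, 1.0]] [[-0.271, 0.963, 0.016, 0.17], [-0.66, -0.197, 0.725, 0.274], [0.701, 0.186, 0.688, -1.574], [0.0, 0.0, 0.0, 1.0]] ['frame', 'depth', 'camera_matrix', 'view']
side [[499.8499505764143, 0.0, 317.43347242695745], [0.0, 499.8499505764143, 204.96761816050656], [0.0, 0.0, 1.0]] [[0.932, -0.363, 0.005, -0.536], [0.239, 0.625, 0.743, -0.213], [-0.273, -0.691, 0.669, -1.412], [0.0, 0.0, 0.0, 1.0]] ['frame', 'depth', 'camera_matrix', 'view']
wrist [[357.7139912287079, 0.0, 322.22576605706274], [0.0, 357.7139912287079, 198.87461196566608], [0.0, 0.0, 1.0]] [[1.0, 0.001, -0.001, -0.6], [-0.002, 0.956, -0.293, 0.036], [0.001, 0.293, 0.956, -0.39], [0.0, 0.0, 0.0, 1.0]] ['frame', 'depth', 'camera_matrix', 'view']
{'time': 0.15, 'joint_pos': array([-5.67582820e-02,  9.16984641e-02,  1.23158313e+00,  2.93241180e-06,
        1.81977914e+00, -5.66917965e-02]), 'dq': array([-0.00081405, -0.00246364, -0.00326001,  0.00147025,  0.00134227,
       -0.00096615]), 'joint_torque': array([ 1.35033202e-03, -4.47044814e+01, -4.06907630e+01,  6.99103042e-02,
        2.74600578e-02, -1.16549641e-04]), 'ee_pos': array([ 5.99801697e-01, -2.45075286e-05,  2.29773849e-01]), 'ee_rot': array([-5.48585207e-04,  7.07129842e-01,  7.07083339e-01, -4.87724183e-04]), 'ft_force': array([ 0.2914236 , -0.36917782, -0.54436792]), 'moment': array([ 0.02709556, -0.0485758 ,  0.04661294]), 'finger_force': 0.0, 'finger_gap': 0.0878105750877562}
```

View pics/scene0.png

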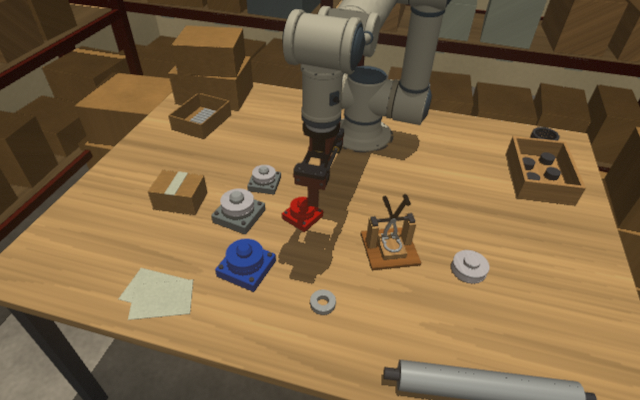

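View pics/side0.png

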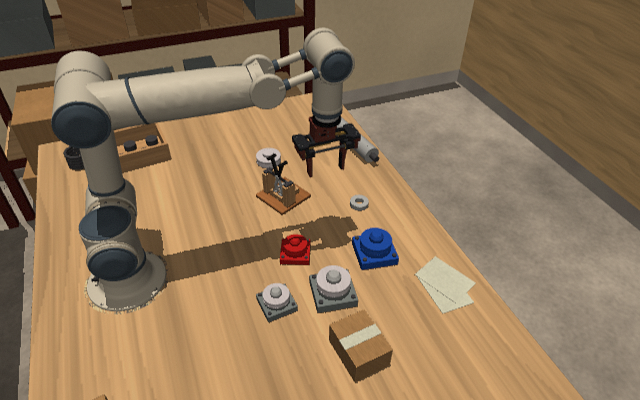

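The scene image shows four block-like things: grey at (238,208), a smaller grey at (264,178), red at (302,213) and blue at (246,262). The larger grey one at (238,208) fits. The pliers and stand are at (393,235), the bearing at (322,302), the spare pulley at (470,266) and the carton at (178,192).

```bash
cat > h.py <<'E'
import numpy as np,cv2,pickle
def ray(d,u,v):
    K=d['camera_matrix'];V=np.array(d['view']);R=V[:3,:3];t=V[:3,3]
    c=np.array([(u-K[0,2])/K[0,0],-(v-K[1,2])/K[1,1],-1.]); return -R.T@t,R.T@c
def onz(d,u,v,z):
    o,r=ray(d,u,v); return o+r*(z-o[2])/r[2]
def cloud(d):
    K=d['camera_matrix'];V=np.array(d['view']);D=d['depth']
    v,u=np.mgrid[:D.shape[0],:D.shape[1]]
    c=np.stack([(u-K[0,2])/K[0,0]*D,-(v-K[1,2])/K[1,1]*D,-D],-1)
    P=(c-V[:3,3])@V[:3,:3]; P[D==0]=np.nan; return P
E
python3 - <<'E'
from h import *
d=pickle.load(open('d0.pkl','rb'))
s=d['scene'];P=cloud(s)
for n,(u,v) in dict(big=(238,198),small=(264,172),red=(302,206),blue=(246,248),pl=(393,205),carton=(178,190),bear=(316,302),spare=(470,264),pad=(393,255)).items(): print(n,np.round(P[v,u],3))
# block extents: points 25..35mm high near candidates
for n,(x,y) in dict(big=P[198,238][:2],small=P[172,264][:2]).items() if 0 else [(k,P[v,u][:2]) for k,(u,v) in dict(big=(238,198),small=(264,172)).items()]:
    for im in('scene','side'):
        Q=cloud(d[im]); m=(np.hypot(Q[...,0]-x,Q[...,1]-y)<.1)&(Q[...,2]>.022)
        q=Q[m];print(n,im,[np.round([q[q[:,2]<h][:,:2].min(0),q[q[:,2]<h][:,:2].max(0)],3).tolist() for h in(.035,)],q[:,2].max())
c=np.hstack([cv2.resize(s['frame'][140:300,170:490],None,fx=2.4,fy=2.4,interpolation=2)])
cv2.imwrite('pics/c0.png',c)
Q=P;x,y=P[205,393][:2]
E
```

```text
big [ 0.532 -0.244  0.081]
small [ 0.379 -0.226  0.059]
red [ 0.489 -0.074  0.058]
blue [ 0.698 -0.152  0.085]
pl [ 0.345  0.167 -0.002]
carton [ 0.541 -0.422  0.073]
bear [0.758 0.042 0.021]
spare [0.555 0.384 0.042]
pad [0.566 0.195 0.025]
big scene [[[0.471, -0.316], [0.587, -0.19]]] 0.09061605425089568
big side [[[0.458, -0.316], [0.584, -0.188]]] 0.09360959075316727
small scene [[[0.323, -0.277], [0.478, -0.188]]] 0.07017830466769855
small side [[[0.32, -0.285], [0.479, -0.186]]] 0.07355612736684763
```

View pics/c0.png

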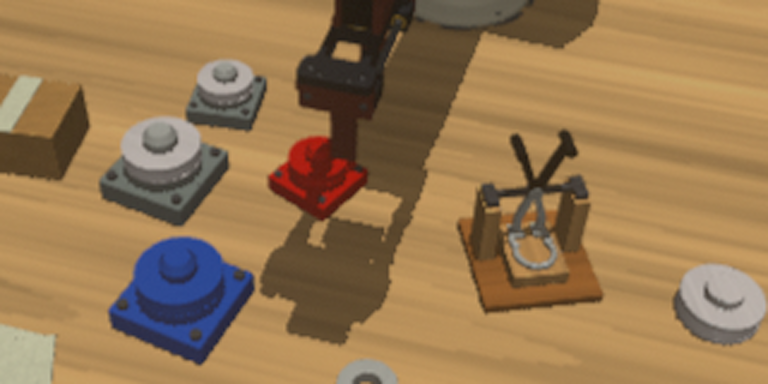

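The crop confirms the larger grey block, at about (0.525,-0.25). Its smaller grey, red and blue look-alikes are separate. The pliers' ring bow points roughly world +x. Next I look from the wrist above both.

```bash
cat >> h.py <<'E'
from scipy.spatial.transform import Rotation as Ro
def quat(a):
    c,s=np.cos(a),np.sin(a)
    q=Ro.from_matrix([[c,s,0],[s,-c,0],[0,0,-1]]).as_quat(); return [q[3],q[0],q[1],q[2]]
E
python3 - <<'E'
from bench import *
from h import *
for a in(0,np.pi): print(a,inverse_kinematics([.54,.19,.30],quat(a)),inverse_kinematics([.525,-.25,.2],quat(a)))
move_to([.525,-.25,.28],quat(0)); hold(.2); b=get_image('wrist'); b['st']=state()
move_to([.53,.19,.30],quat(0)); hold(.2); p=get_image('wrist'); p['st']=state()
pickle.dump((b,p),open('d1.pkl','wb'))
cv2.imwrite('pics/bp.png',np.vstack([b['frame'],p['frame']])[::1,::1][:, :]) 
cv2.imwrite('pics/bp.png',cv2.resize(np.hstack([b['frame'][:,120:520],p['frame'][:,120:520]]),(800,400)))
print(state()['time'],p['st']['ee_pos'])
for d in(b,p): 
    V=np.array(d['view']);print(np.round(-V[:3,:3].T@V[:3,3],3))
E
```

```text
0 [ 2.78894904e-01  4.22741176e-02  1.15805941e+00 -4.44089210e-16
  1.94125913e+00  1.84969123e+00] [-5.02923545e-01  3.69631730e-02  1.34122696e+00 -4.44089210e-16
  1.76340253e+00  1.06787278e+00]
3.141592653589793 [ 2.78894904e-01  4.22741176e-02  1.15805941e+00 -4.44089210e-16
  1.94125913e+00 -1.29190142e+00] [-5.02923545e-01  3.69631730e-02  1.34122696e+00 -4.44089210e-16
  1.76340253e+00 -2.07371987e+00]
3.3083 [0.53027888 0.18922859 0.29989625]
[ 0.607 -0.249  0.433]
[0.611 0.189 0.453]
```

View pics/bp.png

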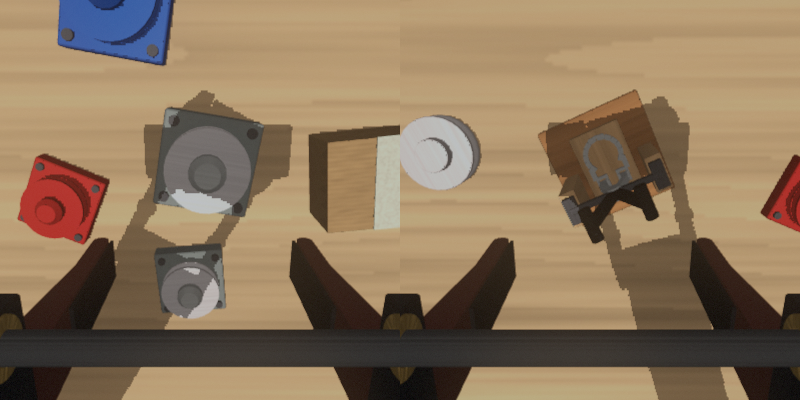

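The left half shows the block in its own frame at about (328,172). The right half shows the pliers' feet at (291,212) and (375,172), the grips just below them and the ring at about (322,160). I measure both by depth, masked by height.

Run:
```python
from h import *
b,p=pickle.load(open('d1.pkl','rb'))
P=cloud(p);F=p['frame'].astype(int)
reg=np.zeros(P.shape[:2],bool);reg[80:260,230:420]=1
dark=(F.max(-1)<75)&reg
def show(n,m):
    q=P[m]; c,(w,h),a=cv2.minAreaRect(q[:,:2].astype(np.float32)); print(n,len(q),np.round(q.mean(0),4),'rect',np.round(c,4),round(w,4),round(h,4),round(a,1),'z',np.round(np.percentile(q[:,2],[5,50,95]),4))
show('grips',dark&(P[...,2]>.148))
l,lab,st,ce=cv2.connectedComponentsWithStats((dark&(P[...,2]>.155)).astype(np.uint8))
for i in range(1,l):
    if st[i,4]>25: show('g%d'%i,lab==i)
m=reg&(P[...,2]>.094)&(P[...,2]<.125)&dark
show('bar',m)
l,lab,st,ce=cv2.connectedComponentsWithStats(m.astype(np.uint8))
for i in range(1,l):
    if st[i,4]>25: show('b%d'%i,lab==i); print(ce[i])
# ring: greyish, z 0.03-0.045
sat=F.max(-1)-F.min(-1)
m=reg&(P[...,2]>.027)&(P[...,2]<.06)&(sat<25); show('ring',m); print(np.argwhere(m).mean(0))
# board axes
B=cloud(b);FB=b['frame'].astype(int)
reg=np.zeros(B.shape[:2],bool);reg[90:232,250:400]=1
for n,lo,hi in(('block',.022,.036),('pulley',.055,.078),('top',.080,.1)):
    P=B; m=reg&(B[...,2]>lo)&(B[...,2]<hi); show(n,m); v,u=np.argwhere(m).mean(0);print(u,v)
m=reg&(B[...,2]>.055)&(B[...,2]<.078)
(c,ax,a)=cv2.minAreaRect(np.argwhere(m)[:,::-1].astype(np.float32));print(c,ax)
```

```text
grips 1312 [0.5151 0.1743 0.1857] rect [0.5126 0.187 ] 0.0587 0.0917 0.9 z [0.1534 0.1646 0.2984]
g1 503 [0.5208 0.1523 0.1637] rect [0.5193 0.1524] 0.0319 0.013 23.5 z [0.1586 0.1643 0.166 ]
g2 498 [0.5002 0.1983 0.1635] rect [0.4992 0.1975] 0.032 0.0136 24.5 z [0.1581 0.1643 0.166 ]
g3 163 [0.5382 0.1443 0.2973] rect [0.5369 0.1445] 0.003 0.0119 75.6 z [0.2919 0.2969 0.3042]
g4 62 [0.537  0.2325 0.2956] rect [0.5366 0.2327] 0.009 0.0012 1.2 z [0.2932 0.2953 0.2989]
bar 1064 [0.517  0.1614 0.1016] rect [0.5093 0.1746] 0.0298 0.1097 23.9 z [0.0957 0.0982 0.1208]
b1 1058 [0.5172 0.1611 0.1016] rect [0.5093 0.1746] 0.0298 0.1097 23.9 z [0.0957 0.0982 0.1208]
[349.43856333 186.17958412]
ring 781 [0.5307 0.1843 0.0356] rect [0.5285 0.184 ] 0.0692 0.0478 24.2 z [0.0311 0.0342 0.0508]
[160.58130602 325.91805378]
block 3360 [ 0.5416 -0.2533  0.0293] rect [ 0.5239 -0.2542] 0.1121 0.1121 81.0 z [0.0271 0.029  0.034 ]
325.89375 148.43660714285716
pulley 4881 [ 0.5262 -0.2542  0.0654] rect [ 0.524  -0.2545] 0.0909 0.0912 88.0 z [0.0636 0.0649 0.0668]
326.96803933620157 169.02069248104897
top 855 [ 0.5248 -0.2543  0.084 ] rect [ 0.5239 -0.2541] 0.0338 0.0337 23.8 z [0.0805 0.0844 0.086 ]
327.25380116959064 174.78011695906432
(327.0, 169.5) (85.0, 86.0)
```

Run:
```python
from bench import *
t=state()['time']
try: print(close(0.07))
except Exception as e: print(repr(e))
print(state()['finger_gap'],state()['time']-t)
```

```text
TypeError('too many positional arguments')
0.08806767520996302 0.0
```

Run:
```python
from bench import *
for k in('force','width','gap','opening','position','speed','target'):
    t=state()['time']
    try: print(k,close(**{k:0.07})); print(k,'OK',state()['finger_gap'],state()['time']-t);break
    except Exception as e: print(k,repr(e))
print(state()['finger_gap'],state()['time'])
```

```text
force TypeError("got an unexpected keyword argument 'force'")
width TypeError("got an unexpected keyword argument 'width'")
gap TypeError("got an unexpected keyword argument 'gap'")
opening TypeError("got an unexpected keyword argument 'opening'")
position TypeError("got an unexpected keyword argument 'position'")
speed TypeError("got an unexpected keyword argument 'speed'")
target TypeError("got an unexpected keyword argument 'target'")
0.08806767520996302 3.3083
```

There is no width control, so I plan for a full release. With the ring seated on the pulley, the pliers should stand on their shoulders. I then turn the open gripper 90° and grip the hub along the pliers' x. First I squeeze, lift and check.

Run:
```python
from bench import *
from h import *
a=np.radians(24.1)
move_to([.5093,.1748,.215],quat(a)); move_l([.5093,.1748,.1505],.15)
t=state()['time']; close(); s=state(); print('close dt',s['time']-t,s['finger_gap'],s['finger_force'],s['ft_force'])
hold(.2);move_l([.5093,.1748,.215],.08); hold(.2)
d=get_image('wrist'); d['st']=s=state(); print(s['time'],s['ee_pos'],s['ft_force'],s['finger_gap'])
pickle.dump(d,open('d2.pkl','wb'))
cv2.imwrite('pics/r2.png',cv2.resize(d['frame'][100:350,170:470],(720,600),interpolation=2))
```

```text
close dt 0.9165999999999999 0.030992545465563046 30.000074207782745 [-3.64110524  1.39335794 17.50971101]
6.7167 [0.50912031 0.17477794 0.21445449] [ 0.48005385 -0.45316876 -2.29387632] 0.030904238972827937
```

View pics/r2.png

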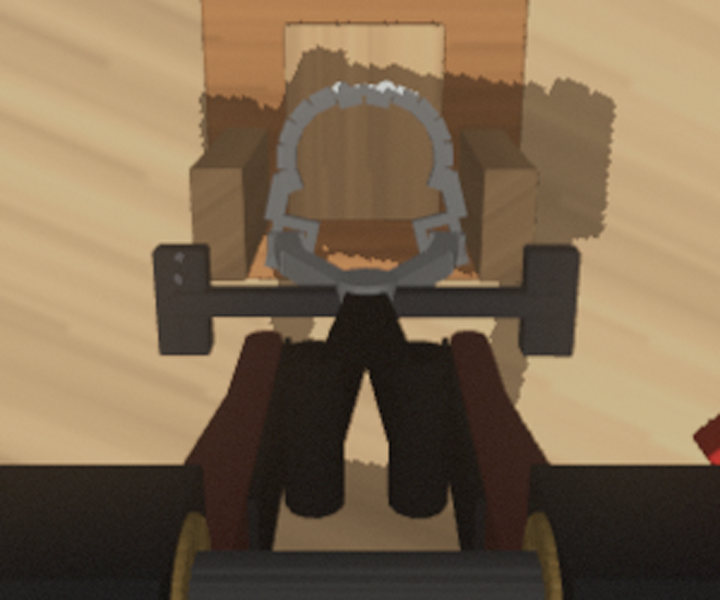

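The picture shows the ring spread and carried on the pins, with its bow at (370,90) and its eyes at (300,240) and (435,240) in crop pixels. It is symmetrical. Now I measure the ring in the tool frame.

Run:
```python
from h import *
d=pickle.load(open('d2.pkl','rb'));P=cloud(d);F=d['frame'].astype(int)
a=np.radians(24.1);s=d['st'];p=s['ee_pos']
X=np.array([np.cos(a),np.sin(a)]);Y=np.array([-np.sin(a),np.cos(a)])
q=P[...,:2]-p[:2];px=q@X;py=q@Y;pz=P[...,2]-p[2]
m=np.zeros(px.shape,bool);m[130:215,270:380]=1
m&=(F.max(-1)-F.min(-1)<28)&(pz>-.135)&(pz<-.10)
print(m.sum(),np.percentile(pz[m],[5,25,50,75,95]).round(4))
for x0 in np.arange(.005,.065,.004):
    k=m&(px>=x0)&(px<x0+.004)
    if k.sum()>3: 
        L=k&(py>0);Rr=k&(py<=0)
        print('x%.3f n%d z%.4f'%(x0,k.sum(),np.median(pz[k])),'L',np.round([py[L].min(),py[L].max(),np.median(pz[L])],4) if L.any() else 0,'R',np.round([py[Rr].min(),py[Rr].max(),np.median(pz[Rr])],4) if Rr.any() else 0)
k=m&(abs(py)<.004);print('bow x',px[k].min(),px[k].max())
print('bar',[np.round((px[k].mean(),px[k].min(),px[k].max()),4) for k in[(F.max(-1)<75)&(pz>-.06)&(pz<-.045)&(abs(py)>.025)&(abs(py)<.06)]])
```

```text
1731 [-0.1242 -0.1228 -0.1205 -0.1185 -0.1093]
x0.005 n88 z-0.1191 L [ 0.0232  0.032  -0.1188] R [-0.0335 -0.0226 -0.1197]
x0.009 n84 z-0.1196 L [ 0.0249  0.0311 -0.1193] R [-0.0328 -0.0258 -0.1197]
x0.013 n118 z-0.1201 L [ 0.0207  0.0302 -0.1198] R [-0.0317 -0.0209 -0.1204]
x0.017 n102 z-0.1204 L [ 0.0215  0.0294 -0.1202] R [-0.0302 -0.0215 -0.1206]
x0.021 n81 z-0.1210 L [ 0.0221  0.0278 -0.1205] R [-0.0285 -0.0229 -0.1212]
x0.025 n83 z-0.1214 L [ 0.0221  0.0276 -0.1213] R [-0.0284 -0.0224 -0.1216]
x0.029 n90 z-0.1219 L [ 0.0205  0.0276 -0.1219] R [-0.0275 -0.0207 -0.1221]
x0.033 n88 z-0.1226 L [ 0.0174  0.0259 -0.1222] R [-0.026  -0.0182 -0.1228]
x0.037 n115 z-0.1231 L [ 0.0058  0.0237 -0.1229] R [-0.0236 -0.0072 -0.1232]
x0.041 n246 z-0.1234 L [ 0.0004  0.0205 -0.1233] R [-0.0204 -0.0003 -0.1235]
x0.045 n108 z-0.1238 L [ 0.0004  0.0142 -0.1238] R [-0.0157 -0.0003 -0.1238]
bow x 0.04112380778954825 0.047334932898386695
bar [array([-0.0019, -0.017 ,  0.0129])]
```

Run:
```python
from bench import *
from h import *
S=np.array([.5239,-.2542])
move_to([S[0]-.020,S[1]+.0003,.27],quat(0)); move_l([S[0]-.020,S[1]+.0003,.235],.1); hold(.3)
d=get_image('wrist'); d['st']=s=state(); p=s['ee_pos'];print(s['time'],p,s['ee_rot'],s['ft_force'])
pickle.dump(d,open('d3.pkl','wb'))
cv2.imwrite('pics/r3.png',cv2.resize(d['frame'][100:350,170:470],(720,600),interpolation=2))
P=cloud(d)-p;F=d['frame'].astype(int)
ring=np.zeros(P.shape[:2],bool);ring[110:240,250:400]=1
ring&=(F.max(-1)-F.min(-1)<28)
r=ring&(P[...,2]>-.130)&(P[...,2]<-.108)
for x0 in(.013,.017,.021,.025,.029):
    k=r&(P[...,0]>=x0)&(P[...,0]<x0+.004);y=P[...,1][k];z=P[...,2][k];print(x0,y[y>0].min().round(4),y[y<0].max().round(4),np.median(z).round(4))
k=r&(abs(P[...,1])<.004)&(P[...,0]>.03);print('bow',P[...,0][k].min(),P[...,0][k].max(),np.median(P[...,2][k]))
W=P+p
for lo,hi in((.078,.09),(.083,.092)):
    k=ring&(W[...,2]>lo)&(W[...,2]<hi)
    c,R=cv2.minEnclosingCircle(P[k][:,:2].astype(np.float32));print('nose',k.sum(),np.round(c,4),R,W[k][:,2].max(), np.percentile(W[k][:,2],[50,90]))
k=ring&(W[...,2]>.058)&(W[...,2]<.072);print('pulley',np.median(W[k][:,2]))
```

```text
9.1583 [ 0.50402193 -0.25402606  0.23559153] [ 2.41927185e-04  9.99999894e-01 -3.58732640e-05  3.89677097e-04] [-0.01550199  0.03547664 -2.15300553]
0.013 0.0201 -0.0209 -0.1197
0.017 0.0208 -0.0215 -0.1204
0.021 0.0222 -0.0229 -0.1208
0.025 0.0218 -0.0228 -0.1214
0.029 0.0201 -0.0206 -0.1218
bow 0.041595784121168045 0.04788064219149046 -0.12354464117024828
nose 1297 [ 0.02   -0.0001] 0.019229134544730186 0.08696676121245037 [0.08424367 0.0856416 ]
nose 877 [ 0.0201 -0.0003] 0.01530469674617052 0.08696676121245037 [0.08483501 0.08581439]
pulley 0.06496404137305475
```

View pics/r3.png

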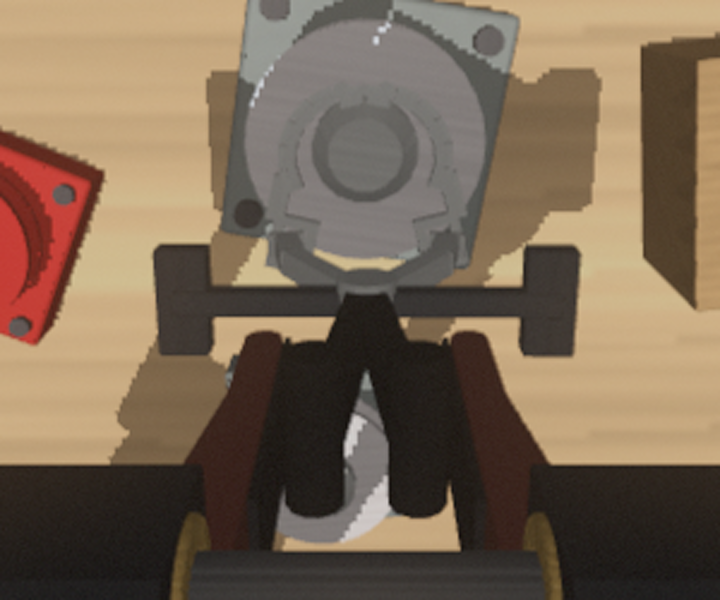

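The view from above shows the nose centred inside the spread ring, at about (365,153) in the crop. Ring and nose agree in y, and in x within 1 mm. I descend with force watch.

Run:
```python
from bench import *
from h import *
x,y=.5240-.0205,-.2542+.0002
f0=state()['ft_force']
move_l([x,y,.212],.08)
z=.212
while z>.180:
    z-=.001; move_l([x,y,z],.03); s=state(); f=s['ft_force']-f0
    if z<.2025 or abs(f).max()>1: print(round(z,4),round(s['ee_pos'][2],4),np.round(f,1),np.round(s['moment'],2),round(s['time'],2))
    if f[2]>6.5 or np.hypot(*f[:2])>5: break
```

```text
0.209 0.2089 [-0.1  0.5  1.1] [0.03 0.14 0.05] 10.35
0.202 0.2019 [ 0.1  0.5 -0.6] [0.07 0.14 0.02] 12.1
0.201 0.2009 [ 0.7  0.4 -0.5] [0.06 0.14 0.02] 12.35
0.2 0.1999 [ 1.2  0.6 -0.9] [0.04 0.08 0.  ] 12.6
0.199 0.1989 [-0.4 -0.4 -0.7] [0.06 0.11 0.01] 12.85
0.198 0.1979 [ 0.1  0.  -0.5] [ 0.05  0.11 -0.03] 13.1
0.197 0.1969 [-0.3 -0.1 -0.3] [0.1  0.07 0.03] 13.35
0.196 0.1959 [0.2 0.4 0.6] [ 0.09  0.09 -0.01] 13.6
0.195 0.1949 [-0.3  0.1 -0.5] [0.11 0.1  0.05] 13.85
0.194 0.1939 [-0.1  0.3 -1.2] [ 0.11  0.12 -0.03] 14.1
0.193 0.1929 [-0.4 -0.   0.6] [ 0.07  0.14 -0.02] 14.35
0.192 0.1919 [-0.7  0.6  1.1] [0.08 0.11 0.  ] 14.6
0.191 0.1909 [0.3 0.2 0.4] [ 0.08  0.09 -0.02] 14.85
0.19 0.1899 [-0.1  0.3  1.2] [0.07 0.05 0.03] 15.1
0.189 0.1889 [ 0.7 -0.5 -0.6] [ 0.09  0.03 -0.  ] 15.35
0.188 0.1879 [-0.4  0.1  0.1] [0.08 0.02 0.02] 15.6
0.187 0.1875 [-1.2  0.7  2.6] [ 0.09  0.1  -0.06] 15.85
0.186 0.1866 [1.1 0.  5.6] [ 0.17  0.11 -0.02] 16.1
0.185 0.1855 [0.8 0.6 7. ] [0.15 0.09 0.01] 16.35
```

Run:
```python
from bench import *
from h import *
s=state();x,y=.5240-.0205,-.2542+.0002
z=.185
f0z=-2.15
while z>.181:
    z-=.0007; move_l([x,y,z],.03); hold(.1); F=np.mean([state()['ft_force']],0); print(round(z,4),state()['ee_pos'][2].round(4),np.round(F,1))
    if F[2]-f0z>9.2: break
d=get_image('wrist'); d['st']=s=state(); p=s['ee_pos']
pickle.dump(d,open('d4.pkl','wb'))
cv2.imwrite('pics/r4.png',cv2.resize(d['frame'][100:350,170:470],(720,600),interpolation=2))
P=cloud(d);q=P-p
k=np.zeros(P.shape[:2],bool);k[80:240,240:400]=1
r=np.hypot(P[...,0]-.524,P[...,1]+.2542)
for n,m in(('pulley',(r>.034)&(r<.044)&(P[...,0]>.53)),('nose',r<.012),('bow',(abs(q[...,1])<.008)&(q[...,0]>.042)&(q[...,0]<.047)),('arms',(q[...,0]>.01)&(q[...,0]<.02)&(abs(q[...,1])>.024)&(abs(q[...,1])<.029))):
    m=m&k; print(n,m.sum(),np.round(np.percentile(P[m][:,2],[10,50,90]),4))
print(s['time'])
d3=pickle.load(open('d3.pkl','rb'));P=cloud(d3);r=np.hypot(P[...,0]-.524,P[...,1]+.2542);m=k&(r>.034)&(r<.044)&(P[...,0]>.53)&(P[...,2]<.075);print('pulley before',np.median(P[m][:,2]))
```

```text
0.1843 0.1847 [-0.2  0.   5.3]
0.1836 0.1843 [0.1 1.2 6.6]
0.1829 0.1838 [-0.1  0.1  6.1]
0.1822 0.1833 [-0.7  1.3  7.7]
pulley 1906 [0.0603 0.0612 0.0621]
nose 835 [0.0841 0.0849 0.0858]
bow 135 [0.0653 0.0662 0.0671]
arms 157 [0.0617 0.066  0.0671]
17.8
pulley before 0.06497567744660587
```

View pics/r4.png

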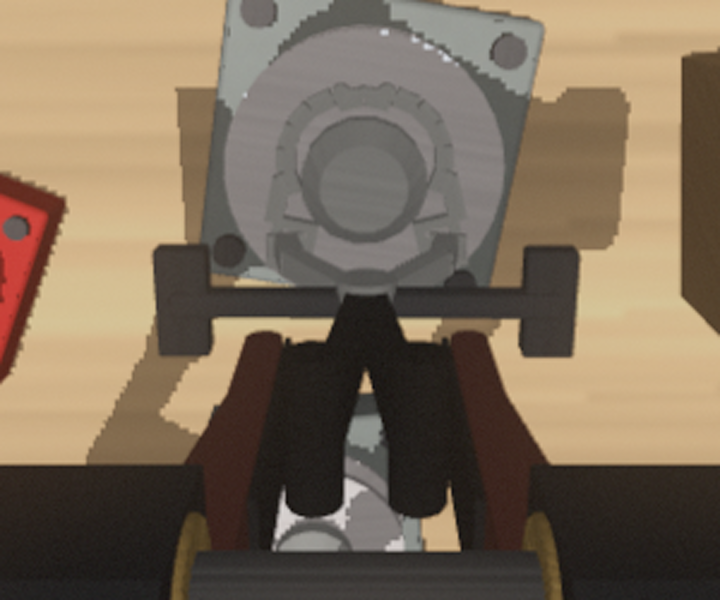

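The pulley is 3.8 mm down and the ring lies flat on it below the collar, around the nose at (365,180) in the crop. Before releasing I shift the pliers outward so that the closing ring won't drag and tilt them.

Run:
```python
from bench import *
from h import *
p0=state()['ee_pos'];x,y,z=.5240-.0205,-.2542+.0002,.1822
K=np.zeros((400,640),bool);K[80:260,240:400]=1
def meas(d,p):
    P=cloud(d);q=P-p;F=d['frame'].astype(int)
    m=K&(abs(q[...,1])<.006)&(P[...,2]>.0638)&(P[...,2]<.069)&(P[...,0]>.536)
    b=(F.max(-1)<75)&(q[...,2]>-.06)&(q[...,2]<-.045)&(abs(q[...,1])>.025)&(abs(q[...,1])<.06)
    f=q[...,0][b]
    r=np.hypot(P[...,0]-.524,P[...,1]+.2542);pm=K&(r>.036)&(r<.044)&(P[...,0]>.535)
    return 'bow world x %.4f..%.4f'%tuple(np.percentile(P[...,0][m],[3,97])),'bar tool x %.4f'%f.mean(),'pulley %.4f'%np.median(P[pm][:,2])
print(meas(pickle.load(open('d4.pkl','rb')),p0))
for i in range(1,7):
    move_l([x-.0014*i,y,z],.03); f=state()['ft_force']; print(i,np.round(f,1),np.round(state()['moment'],2))
    if abs(f[0])>14: break
    if i in(3,6): print(meas(get_image('wrist'),state()['ee_pos']))
print(state()['time'],state()['ee_pos'],state()['finger_gap'])
```

```text
('bow world x 0.5449..0.5518', 'bar tool x -0.0015', 'pulley 0.0612')
1 [0.9 0.6 8.7] [ 0.16 -0.04 -0.04]
2 [ 0.8 -0.4  7.3] [ 0.11 -0.13 -0.02]
3 [1.1 0.3 7. ] [ 0.11 -0.3   0.06]
('bow world x 0.5431..0.5517', 'bar tool x 0.0007', 'pulley 0.0614')
4 [ 1.4 -0.2  7.9] [ 0.09 -0.41 -0.02]
5 [ 2.3 -0.8  6.9] [ 0.11 -0.45  0.03]
6 [1.3 0.7 7. ] [ 0.08 -0.47 -0.01]
('bow world x 0.5450..0.5520', 'bar tool x 0.0031', 'pulley 0.0615')
19.4 [ 0.49607046 -0.25426882  0.18354533] 0.030620678101536382
```

```bash
cat > rel.py <<'E'
from bench import *
from h import *
def pose(d):
    P=cloud(d);F=d['frame'].astype(int)
    k=(F.max(-1)<80)&(np.hypot(P[...,0]-.497,P[...,1]+.254)<.075)
    for n,lo,hi in(('grips',.185,.206),('bar',.118,.142)):
        m=k&(P[...,2]>lo)&(P[...,2]<hi);q=P[m]
        if n=='grips': m&=abs(P[...,1]+.254)<.036; q=P[m]
        if len(q)>30:
            c,wh,a=cv2.minAreaRect(q[:,:2].astype(np.float32));print(n,len(q),np.round(c,4),np.round(wh,4),round(a,1),np.round(np.percentile(q[:,2],[50,95]),4))
    r=np.hypot(P[...,0]-.524,P[...,1]+.2542);K=np.zeros(r.shape,bool);K[60:280,220:420]=1
    m=K&(r>.036)&(r<.044)&(P[...,0]>.535);print('pulley',np.median(P[m][:,2]))
    m=K&(abs(P[...,1]+.254)<.006)&(P[...,0]>.536)&(P[...,0]<.558)&(P[...,2]>np.median(P[K&(r>.036)&(r<.044)&(P[...,0]>.535)][:,2])+.0025);print('bow',np.percentile(P[...,0][m],[3,97]).round(4),np.median(P[m][:,2]))
E
python3 - <<'E'
from rel import *
x,y,z=.5240-.0205,-.2542+.0002,.1822
move_l([x-.005,y,z],.03); s=state(); print(np.round(s['ft_force'],1),np.round(s['moment'],2),s['ee_pos'])
pose(get_image('wrist'))
t=state()['time'];gripper_open();s=state();print('open dt',s['time']-t,s['time'],s['finger_gap'],s['ft_force'])
d=get_image('wrist');pose(d);pickle.dump(d,open('d5.pkl','wb'))
cv2.imwrite('pics/r5.png',cv2.resize(d['frame'][60:360,120:520],(800,600),interpolation=2))
E
```

```text
[-0.1  0.5  7.5] [ 0.11 -0.18 -0.01] [ 0.49919707 -0.25427255  0.18335928]
grips 4744 [ 0.4981 -0.2545] [0.049  0.0333] 89.9 [0.196  0.2029]
bar 3559 [ 0.5001 -0.2546] [0.0296 0.1108] 0.0 [0.1251 0.1271]
pulley 0.061352018774064696
bow [0.5366 0.5515] 0.0763687109871046
open dt 0.9916000000000018 20.7083 0.08817167904991913 [-1.127378    0.17701591  0.40612074]
grips 3848 [ 0.4911 -0.254 ] [0.0631 0.033 ] 90.0 [0.1971 0.1988]
bar 3587 [ 0.4918 -0.2544] [0.0302 0.1118] 0.1 [0.1308 0.1359]
pulley 0.062482396441965814
bow [0.5366 0.5479] 0.07750430855916705
```

View pics/r5.png

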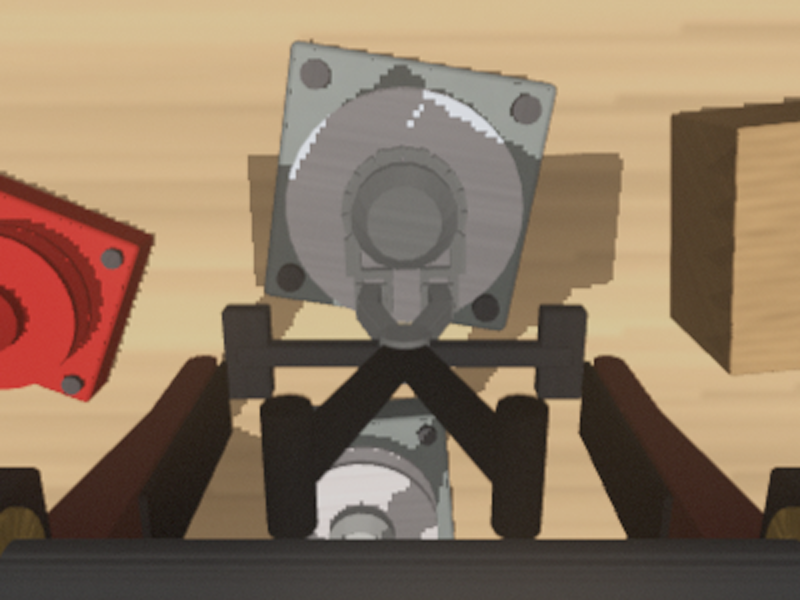

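The ring has snapped shut around the groove at (403,210), the pulley is held 2.5 mm down, and the pliers stand upright by themselves. Next I turn 90° around them and take the hub.

Run:
```python
from rel import *
c=[.4914,-.2543]
move_l([*c,.1835],.05); move_to([*c,.1835],quat(np.pi/2)); s=state(); print(s['time'],s['ft_force'].round(1),s['joint_pos'][5])
pose(get_image('wrist'))
move_l([*c,.1345],.1); s=state(); print(s['time'],s['ee_pos'],s['ft_force'].round(1))
d=get_image('wrist');pose(d)
cv2.imwrite('pics/r6.png',d['frame'])
```

```text
22.45 [ 0.4  0.5 -0.9] -0.5380488276194374
grips 5570 [ 0.4919 -0.2502] [0.0574 0.1052] 89.8 [0.1967 0.2036]
bar 2313 [ 0.4926 -0.2538] [0.0299 0.1123] 0.2 [0.1307 0.1322]
pulley 0.06246626683776349
bow [0.536  0.5479] 0.08286453186491141
23.1417 [ 0.49144887 -0.25433568  0.13471462] [ 0.9 -0.2  0.2]
grips 8241 [ 0.4919 -0.2485] [0.0551 0.1142] 88.8 [0.196  0.2026]
bar 4405 [ 0.4922 -0.2477] [0.0879 0.0921] 42.2 [0.1311 0.1397]
pulley 0.0625555095100638
bow [0.536  0.5479] 0.08189245803769077
```

View pics/r6.png

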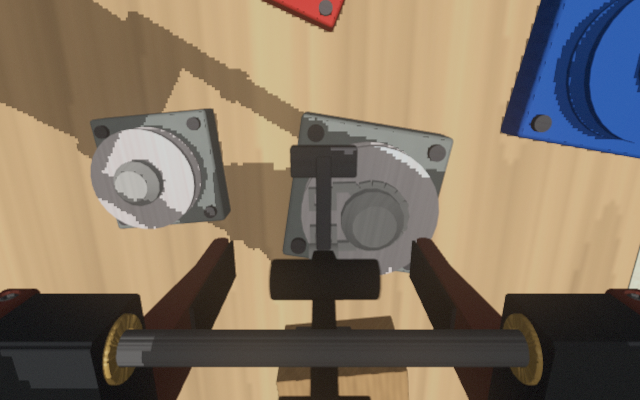

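The pliers still stand upright, with the crossbar at column 323 midway between the fingers (234 and 412). I close on the hub and lift.

Run:
```python
from rel import *
c=[.4914,-.2543]
close(); s=state(); print(s['time'],s['finger_gap'],s['finger_force'],s['ft_force'].round(1))
for z in(.137,.140,.144,.150): move_l([*c,z],.03); print(z,state()['ft_force'].round(1))
move_l([*c,.215],.12); hold(.2); s=state(); print(s['time'],s['ft_force'].round(1),s['moment'].round(2))
d=get_image('wrist'); pickle.dump((d,s),open('d6.pkl','wb'));p=s['ee_pos']
P=cloud(d);F=d['frame'].astype(int);q=P-p
dark=F.max(-1)<80
for n,lo,hi in(('grip',.054,.075),('bar',-.02,.016)):
    m=dark&(q[...,2]>lo-.002)&(q[...,2]<hi)&(q[...,1]>.012)&(abs(q[...,0])<.03)&(q[...,1]<.07);
    if m.sum()>20: print(n,m.sum(),np.round(cv2.minAreaRect(q[m][:,:2].astype(np.float32))[:2],4).tolist() if 0 else np.round([q[m].min(0),q[m].max(0),np.median(q[m],0)],4).tolist())
    if n=='bar': print(cv2.minAreaRect(q[m][:,:2].astype(np.float32)))
r=np.hypot(P[...,0]-.524,P[...,1]+.2542);K=(r>.036)&(r<.044)&(P[...,2]<.08)&(P[...,2]>.05);print('pulley',np.median(P[K][:,2]),'ring',np.median(P[(r>.0205)&(r<.0235)&(P[...,2]<.09)][:,2]))
cv2.imwrite('pics/r7.png',d['frame'])
```

```text
24.3167 0.013390412390904497 29.9999338388443 [ 0.4  0.6 -0. ]
0.137 [ 1.3 -0.  -1.6]
0.14 [-0.3  0.4 -1.1]
0.144 [-1.   0.7 -2.7]
0.15 [-0.2 -0.2 -0.6]
26.3417 [-0.1  0.6 -2. ] [-0.07  0.03 -0.04]
grip 4155 [[-0.0154, 0.0209, 0.0552], [0.0167, 0.0329, 0.0657], [0.0005, 0.0294, 0.0628]]
bar 2957 [[-0.0141, 0.012, -0.0095], [0.0155, 0.0568, 0.0158], [0.0003, 0.0466, -0.0035]]
((0.0006061270833015442, 0.03440217301249504), (0.04478207975625992, 0.02960236556828022), 89.53181457519531)
pulley 0.06251885687076636 ring 0.06728683808824572
```

View pics/r7.png

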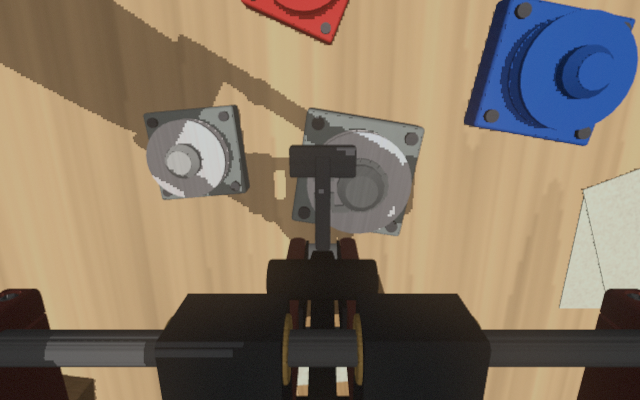

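The pins drew out and the ring stayed closed in the groove: ring top 4.8 mm above the pulley, pulley still 2.5 mm down. The pliers hang straight in the gripper. Now back to the stand.

Run:
```python
from rel import *
q=quat(np.radians(114.1)); c=[.5089,.1742]
move_to([*c,.20],q); hold(.2); f0=state()['ft_force'];print(state()['time'],f0.round(1),state()['joint_pos'].round(2))
move_l([*c,.107],.1)
z=.107
while z>.0955:
    z-=.001; move_l([*c,z],.03); s=state(); f=s['ft_force']-f0
    if f[2]>3: break
print(z,s['ee_pos'],f.round(1),s['time'])
gripper_open(); hold(.2); print(state()['ft_force'].round(1))
move_l([*c,.23],.12); hold(.3)
a=np.radians(24.1)
d=get_image('wrist');P=cloud(d);F=d['frame'].astype(int)
dark=(F.max(-1)<75)&(np.hypot(P[...,0]-.5093,P[...,1]-.1748)<.065)
for n,lo,hi in(('grips',.155,.172),('bar',.094,.104)):
    m=dark&(P[...,2]>lo)&(P[...,2]<hi); print(n,m.sum(),cv2.minAreaRect(P[m][:,:2].astype(np.float32)),np.percentile(P[m][:,2],[50,95]).round(4))
for n in('scene','side'): pickle.dump(get_image(n),open(n+'e.pkl','wb'))
print(state()['time'])
```

```text
28.175 [ 0.2 -0.2 -1.6] [ 0.26 -0.08  1.46 -0.    1.77 -0.15]
0.09999999999999999 [0.50901809 0.17423789 0.10151298] [-3.2 -1.2  9.3] 31.0083
[-0.1  0.6  0.3]
grips 1783 ((0.5088416337966919, 0.17491555213928223), (0.03167623281478882, 0.06352649629116058), 23.59025764465332) [0.1643 0.1659]
bar 527 ((0.507205069065094, 0.17838162183761597), (0.02874825894832611, 0.1026664674282074), 24.467716217041016) [0.098  0.0996]
34.1
```

```bash
python3 -c "
from bench import *
print(job_done())"
```

```text
the job is handed in; nothing more can be done
None
```

The job is handed in after about 34 s of robot time: the ring is snapped into the groove with the pulley held about 2.5 mm down, and the pliers stand back on their stand, released.

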